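# Index the vial carousel by one hole

## Task

Bring the next sample vial under the reader: press the carousel's steel spring plunger right down and, while it is in, turn the carousel counter-clockwise (seen from above) to the very next hole, not past it, so that the plunger springs back up and locks there. This takes only pressing and pushing with shut fingertips: lift nothing, keep the vials standing in their cups and leave the other things where they are. Finish clear of everything.

Things in the scene. Friction and masses are not known exactly. Their poses are not given: they have to be found in the camera images.
- stand: The fixed white indexing stand, bolted down. Origin: on the table surface, on the vertical axis of the carousel; z up. White foot 184 mm across and 34 mm high, on it a fixed aluminium hole plate 244 mm across, top at 42 mm, with 8 round index holes (12 mm wide, dark, 45 deg apart, 105 mm from the axis), one of them on the stand's +x axis. On the stand's -x side a white reader post (top 150 mm above the table) reaches in over one vial place, 60 mm from the axis.
- carousel (a joint): Turning angle (rad) of the grey carousel on the stand about the vertical axis; grows counter-clockwise seen from above; about 0 at the start (pin in the hole on the stand's +x axis), 0.785 at the next hole. The pin has about 0.02 rad of play in a hole. Turns with light friction (under 2 N at the plunger), stays where it is left. Grey disc 172 mm across with 8 square cups 31 mm wide, rims 70 mm above the table, centred 60 mm from the axis.
- plunger (a joint): How far the spring plunger is pressed down (m): 0 = up, 0.013 = fully in. The spring takes 2.5 N at the start of the travel and 6.5 N at the end. The pin is clear of the hole from about 0.010; if the plunger is let go between holes the pin rides under the plate (plunger stays about 0.010 in) and springs up by itself at the next hole, where the carousel locks.
- plunger_top (a point): Centre of the top face of the plunger's round steel cap: 30 mm across, 8 mm thick, top 80 mm above the table when up, 135 mm from the carousel's axis, on an aluminium arm (36 mm wide, top 58 mm above the table) which turns with the carousel. The cap moves straight down when pressed. Under it a stem and foot carry the pin up from below into an index hole, 30 mm nearer to the axis, where its tip shows.
- tab_mid (a point): On the arm, an upright aluminium tab to push against, on the counter-clockwise side of the plunger cap: 10 mm thick, 44 mm wide along the arm, top 105 mm above the table, with a sloping brace down its far side (foot 65 mm from the cap's centre line). This point is at the middle of its face towards the cap, 28 mm from the cap's centre line, 91 mm above the table. A fingertip standing on the cap pushes this face to turn the carousel counter-clockwise.
- vial0: Loose capped glass sample vial, 22 mm across and 45 mm high, standing in a cup of the carousel (3 mm loose), top 97 mm above the table; origin at the centre of its underside, z up. It turns with the carousel.
- vial1: Loose capped glass sample vial, 22 mm across and 45 mm high, standing in a cup of the carousel (3 mm loose), top 97 mm above the table; origin at the centre of its underside, z up. It turns with the carousel; the next one to go under the reader.
- vial2: Loose capped glass sample vial, 22 mm across and 45 mm high, standing in a cup of the carousel (3 mm loose), top 97 mm above the table; origin at the centre of its underside, z up. It turns with the carousel, now under the reader.
- vial3: Loose capped glass sample vial, 22 mm across and 45 mm high, standing in a cup of the carousel (3 mm loose), top 97 mm above the table; origin at the centre of its underside, z up. It turns with the carousel.
- vial4: Loose capped glass sample vial, 22 mm across and 45 mm high, standing in a cup of the carousel (3 mm loose), top 97 mm above the table; origin at the centre of its underside, z up. It turns with the carousel.
- dropper_bottle: Small amber bottle 34 mm across, 75 mm high, beside the stand; origin at the centre of its underside. Bystander.
- beaker: Small glass beaker 64 mm across, 70 mm high, beside the stand; origin at the centre of its underside. Bystander.
- reagent_bottle: Glass bottle 68 mm across, 150 mm high; origin at the centre of its underside. Bystander.
- marker: Black marker pen lying flat, 16 mm thick, about 130 mm long; origin at the centre of its underside. Bystander.
- forceps: Steel forceps lying flat, 125 mm long, 8 mm high; origin at the centre of its underside. Bystander.
- timer: White timer block 60 x 70 x 22 mm; origin at the centre of its underside. Bystander.
- jar: Glass jar 56 mm across, 65 mm high; origin at the centre of its underside. Bystander.

How it is judged:
On the way, in this order (a step that is already met when the one before it is completed fails the run):
1. the plunger is pressed in (at least 9.5 mm) with the carousel still near its first hole (value of joint plunger above 0.0095 m and value of joint carousel below 0.2 rad), for 0.05 s.
2. the carousel has left its first hole and is on the way (value of joint plunger above 0.006 m and value of joint carousel above 0.3 rad), for 0.02 s.
3. the pin has sprung up in the next hole (value of joint carousel between 0.725398 and 0.845398 rad and value of joint plunger below 0.003 m), for 0.2 s.
At the end, for the whole second after the job is handed in: The carousel stands at rest one hole (0.785 +- 0.06 rad) counter-clockwise of its start, with the plunger up (less than 3 mm in); every vial stands in its cup (not over 10 mm raised, tilt under 0.3 rad) and each bystander is within 30 mm of its first place (all of step 3 and velocity of joint carousel between -0.05 and 0.05 rad/s and z of each of vial0, vial1, vial2, vial3, vial4 in the frame of stand below 0.062 m and angle between each of vial0, vial1, vial2, vial3, vial4's own z axis and vertical below 0.3 rad and distance of each of dropper_bottle, beaker, reagent_bottle, marker, forceps, timer, jar from where it was at the start of the episode below 0.03 m); the robot touches nothing.
It fails at once if a vial is lifted out of its cup or tipped (z of any of vial0, vial1, vial2, vial3, vial4 in the frame of stand above 0.068 m or angle between any of vial0, vial1, vial2, vial3, vial4's own z axis and vertical above 0.5 rad).
It fails at once if a bystander is moved more than 30 mm (distance of any of dropper_bottle, beaker, reagent_bottle, marker, forceps, timer, jar from where it was at the start of the episode above 0.03 m).
It fails at once if the carousel is turned past the next hole (more than 0.15 rad beyond it) (value of joint carousel above 0.935398 rad).
It fails at once if the carousel is turned the wrong way (clockwise by more than 0.15 rad) (value of joint carousel below -0.15 rad).
It also fails if it takes over 48 s, if anything falls off the work surface, if the arm or the gripper's body presses on something with over 40 N, if the wrist force passes 120 N, or if a joint passes its speed limit or range.

## Robot

A 7-joint arm with a two-finger parallel gripper is mounted at the origin on the work surface. World frame = base frame: x ahead of the robot, y to its left, z up, the work surface at z = 0. Lengths are in m, angles in rad, forces in N, time in s.
With the tool pointing down it reaches from about 0.425 to 0.95 m from the base axis. Payload 4.7 kg.
Tool frame: the origin (TCP) lies at the very end of the fingers, on their centre line; the grasp point (between the pads) lies 19 mm behind it; z points along the fingers, x is the direction in which the jaws open and shut, and the axes are right-handed (so a half turn about z gives the same grasp; the last joint's range is limited). The gripper opens to 87 mm and grips with 3 to 60 N. Pads are 19 mm wide; open, the fingers measure 117 mm over their backs; the gripper's body (75 mm by 190 mm) begins 51 mm behind the grasp point.
Start: joints at [1.24, 0.469, -0.049, 1.532, 0.024, 1.141, -0.082], TCP at [0.201, -0.644, 0.223] pointing down, gripper open.
Joint ranges: [-2.59, 2.59], [-0.33, 1.99], [-1.39, 1.29], [0.1, 2.45], [-1.04, 4.18], [0.21, 1.99], [-2.66, 2.66]. Speed limits (rad/s): [2.57, 2.57, 3.14, 3.14, 3.14, 3.14, 3.14].

## Interface

Orientations are given as a rotation vector (axis times angle).
In Python, from station import env gives the robot as it stands. Calls block until the motion is done:
- env.move_to(position, orientation): joint-space move of the TCP to a pose.
- env.movel(position, rotation=None, velocity=0.15, threshold=None): straight line of the TCP; rotation=None keeps the orientation; velocity is the mean speed in m/s. With threshold (N) it stops when the force on the tool has changed by that much, and returns True; else False.
- env.movej(angles): joint-space move.
- env.grip(opening, f_grip=None): finger opening in m; f_grip is the grip in N (None keeps the last); returns when the fingers have stopped.
- env.hold(seconds).
- env.ik(position, orientation): joint angles nearest the present ones, or None.
- env.state(): the state.
- env.capture(name): name is "scene" or "top" or "wrist"; returns a dict with "image" (420x560x3 uint8, red, green, blue), "mtx" (3x3 intrinsics, pixels), "dist_coeffs" ([k1, k2, p1, p2, k3] as OpenCV has them; the pictures are not rectified), "world_from_camera" (4x4, takes a point from camera to world coordinates). Camera axes: x right, y up, looking along -z (the intrinsics and any distortion apply to the point x, -y, -z); pixel columns grow to the right and rows downward; lengths in m; the calibration is good to about 2 mm. A picture is of the moment at which its call begins. There is no depth.
A pose or a line that the arm cannot do raises env.IKError and nothing moves.
- env.close_job(): hands the job in, once; it reports no verdict.
The state is a dict: "time": time; "joints": joint angles; "qvel": joint speeds; "effort": joint torques, N m; "tcp_pos": TCP position; "ee_rot": TCP orientation; "force": force on the tool from outside, world axes, zero at the start; "torque": the same for the moment, N m; "gripper_width": finger opening in m.
Only numpy, scipy, OpenCV 4.12 (cv2) and the standard library are available. Lean on these libraries where they do the work, as an engineer would, in place of code of your own. Each camera call takes 0.05 s, during which the arm holds its last target. There are 200 camera calls.

## Working session

There is one attempt and no reset: what is moved stays moved. The work goes in short steps, each a Python script; the robot and the scene stay as the last script left them, time stands still between calls to the robot, and variables do not carry over. Pictures are saved under pics/ and viewed, about 8 in all and at most 12, crops included, and the job is handed in when it is done.

```bash
mkdir -p pics
cat > h.py <<'E'
import numpy as np, cv2
from station import env
def snap(n,f):
    c=env.capture(n); cv2.imwrite(f'pics/{f}.png',c['image'][:,:,::-1]); np.savez(f'pics/{f}.npz',**c); return c
def ray(c,px):
    u=cv2.undistortPoints(np.array(px,float).reshape(-1,1,2),np.array(c['mtx']),np.array(c['dist_coeffs'])).reshape(-1,2)
    T=np.array(c['world_from_camera']); d=np.c_[u[:,0],-u[:,1],-np.ones(len(u))]@T[:3,:3].T
    return T[:3,3],d
def onz(c,px,z):
    o,d=ray(c,px); return o+d*((z-o[2])/d[:,2])[:,None]
def proj(c,P):
    T=np.linalg.inv(np.array(c['world_from_camera'])); p=np.atleast_2d(P)@T[:3,:3].T+T[:3,3]
    p=p*[1,-1,-1]; return cv2.projectPoints(p,np.zeros(3),np.zeros(3),np.array(c['mtx']),np.array(c['dist_coeffs']))[0].reshape(-1,2)
E
python3 - <<'E'
from h import *
for n in('top','scene'):
    c=snap(n,n+'0'); print(c['world_from_camera'],c['mtx'])
print(env.state())
E
```

```text
[[ 0.01122317  0.99499971 -0.09924521  0.44808262]
 [-0.9999362   0.01104099 -0.00238466 -0.01991523]
 [-0.00127697  0.09926564  0.99506015  1.23712164]
 [ 0.          0.          0.          1.        ]] [[436.95185245   0.         281.60421506]
 [  0.         436.95185245 204.31628529]
 [  0.           0.           1.        ]]
[[-0.84732229 -0.29386236  0.44236846  1.03120585]
 [ 0.53099332 -0.48373905  0.69573173  0.75567301]
 [ 0.00954153  0.82440369  0.56592182  0.70413565]
 [ 0.          0.          0.          1.        ]] [[429.30850761   0.         278.54105709]
 [  0.         429.30850761 203.00966458]
 [  0.           0.           1.        ]]
{'time': 0.1, 'joints': array([ 1.24003896,  0.46934878, -0.04858409,  1.53356624,  0.02408107,
        1.14097103, -0.08229989]), 'qvel': array([-0.00135595, -0.00090712,  0.00110971, -0.00221804, -0.00213348,
       -0.00065153, -0.00070354]), 'effort': array([ 8.62501001e-04, -5.09170210e+01, -8.10145796e-02, -2.36829543e+01,
       -6.15274161e-02,  3.44420504e-02,  6.73945192e-05]), 'tcp_pos': array([ 0.20052921, -0.64397318,  0.2216159 ]), 'ee_rot': array([-2.52941972e+00,  1.86158690e+00,  2.20286727e-03]), 'force': array([-0.48899927, -0.55312384, -0.85306812]), 'torque': array([ 0.00132205, -0.00884604, -0.00103274]), 'gripper_width': 0.08678134803868574}
```

View pics/top0.png

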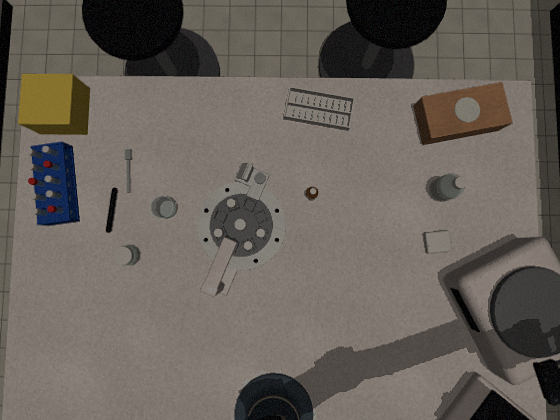

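View pics/scene0.png

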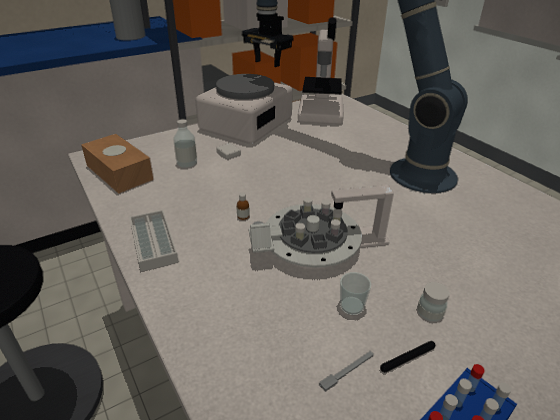

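The top view shows the carousel centre near (240,224), the plunger cap near (261,178) and the tab near (244,172). The reader post is on the robot side, and the dropper bottle is at (312,193). Next I'll measure the holes and cap, and take a zoomed crop.

Run:
```python
import numpy as np,cv2
from h import *
from scipy.optimize import least_squares
c=dict(np.load('pics/top0.npz')); im=c['image']; g=cv2.cvtColor(im,cv2.COLOR_RGB2GRAY)
x0,y0=190,150
cr=cv2.resize(im[y0:y0+150,x0:x0+110],None,fx=4,fy=4,interpolation=cv2.INTER_CUBIC)
cv2.imwrite('pics/crop0.png',cr[:,:,::-1])
n,l,s,ce=cv2.connectedComponentsWithStats((g<60).astype(np.uint8))
H=[]
for i in range(1,n):
    if 4<=s[i,4]<=40 and 195<ce[i][0]<290 and 170<ce[i][1]<280:
        P=onz(c,[ce[i]],.042)[0]; H.append(P); print(ce[i].round(1),s[i,4],P.round(4))
H=np.array(H)
c0=onz(c,[[241,224]],.042)[0][:2]
r=np.hypot(*(H[:,:2]-c0).T); H=H[abs(r-.105)<.02]
f=least_squares(lambda v:np.hypot(H[:,0]-v[0],H[:,1]-v[1])-.105,c0,loss='soft_l1',f_scale=.002)
C=f.x; print('C',C,f.fun)
a=np.degrees(np.arctan2(H[:,1]-C[1],H[:,0]-C[0])); print(a, a%45)
cap=onz(c,[[261,178]],.08)[0]; print(cap,np.hypot(*(cap[:2]-C)),np.degrees(np.arctan2(*(cap[:2]-C)[::-1])))
```

```text
[249.  174.7] 26 [0.6486 0.074  0.042 ]
[226.7 189.5] 14 [0.6067 0.1349 0.042 ]
[235.  198.4] 7 [0.5821 0.1114 0.042 ]
[247.4 200.6] 30 [0.5765 0.0772 0.042 ]
[251.9 207.1] 28 [0.5586 0.0645 0.042 ]
[233.4 207.6] 39 [0.5568 0.1152 0.042 ]
[205.8 210.2] 17 [0.5486 0.1911 0.042 ]
[259.5 211.8] 19 [0.546  0.0433 0.042 ]
[276.5 210.3] 14 [ 0.5507 -0.0032  0.042 ]
[215.8 214.4] 21 [0.5374 0.1632 0.042 ]
[225.  217.8] 20 [0.5283 0.1376 0.042 ]
[256.  218.2] 5 [0.5283 0.0527 0.042 ]
[266.3 219.1] 7 [0.526  0.0245 0.042 ]
[260. 222.] 12 [0.518  0.0416 0.042 ]
[258.8 226.8] 5 [0.5048 0.0446 0.042 ]
[267. 232.] 4 [0.4908 0.022  0.042 ]
[217.6 238.5] 10 [0.4716 0.1566 0.042 ]
[264.1 238.4] 8 [0.4734 0.0296 0.042 ]
[205.4 239.4] 13 [0.4688 0.1899 0.042 ]
[247.5 239.5] 4 [0.4698 0.0749 0.042 ]
[251.1 239.1] 8 [0.4709 0.065  0.042 ]
[276.4 239.4] 13 [ 0.471  -0.0039  0.042 ]
[243.  241.7] 9 [0.4638 0.0871 0.042 ]
[254.  246.5] 13 [0.4509 0.0568 0.042 ]
[247.1 250.5] 8 [0.4399 0.0754 0.042 ]
[255.4 260.4] 13 [0.4135 0.0524 0.042 ]
C [0.51014332 0.09349758] [ 3.17495852e-05 -8.03964870e-05 -1.33746208e-04 -1.05083954e-04
 -4.04671723e-05  5.01118901e-06]
[  23.19465311   68.48092992  -67.27175613  113.22048585 -111.88864993
 -156.97107644] [23.19465311 23.48092992 22.72824387 23.22048585 23.11135007 23.02892356]
[0.63369635 0.03882482 0.08      ] 0.13510907372836026 -23.869601107195276
```

View pics/crop0.png

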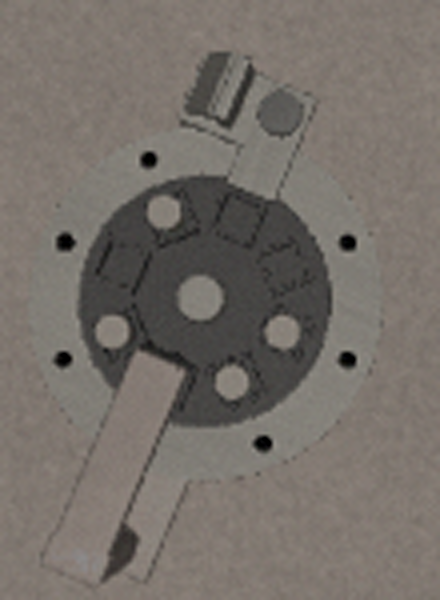

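The centre fits the 6 visible holes to 0.1 mm, at (0.5101, 0.0935) with a yaw of about -21.9°. The cap lies 135 mm from the axis, as it should. Next: shut the fingers, check IK over the arc, hover over the cap and look.

```bash
cat >> h.py <<'E'
from scipy.spatial.transform import Rotation as Ro
C=np.array([.5101,.0935]); TH0=np.radians(-21.9)
def pose(q,t,z,s=1,r=.135):
    "carousel angle q, tangential offset t toward the tab, height z"
    a=TH0+q; e=np.array([np.cos(a),np.sin(a)]); n=np.array([-e[1],e[0]])
    p=np.r_[C+r*e+t*n,z]; x=np.r_[n*s,0]; zz=np.array([0,0,-1.])
    return p,Ro.from_matrix(np.c_[x,np.cross(zz,x),zz]).as_rotvec()
E
python3 - <<'E'
from h import *
for s in(1,-1):
    for q in(0,.4,.8):
        j=env.ik(*pose(q,.013,.067,s)); print(s,q,None if j is None else np.round(j,2))
E
```

```text
1 0 [ 0.4   0.73 -0.82  1.72  0.63  0.98  0.53]
1 0.4 [ 0.32  0.75 -0.84  1.69  0.65  1.    0.84]
1 0.8 [ 0.41  0.93 -1.19  1.69  0.93  1.19  0.96]
-1 0 [ 0.1   0.6  -0.35  1.74  0.26  0.85 -2.32]
-1 0.4 [ 0.11  0.65 -0.5   1.7   0.38  0.89 -2.09]
-1 0.8 [ 0.12  0.68 -0.63  1.71  0.48  0.92 -1.86]
```

Run:
```python
from h import *
env.grip(0.0,20)
env.move_to(*pose(0,.008,.22))
c=snap('wrist','w1'); snap('scene','s1')
s=env.state(); print(s['time'],s['tcp_pos'],s['gripper_width'],s['force'],pose(0,.008,.22)[0])
p,_=pose(0,0,.08); print('cap',proj(c,p),'tip point down on cap plane',proj(c,pose(0,.008,.08)[0]))
im=c['image'].copy()
for P in(pose(0,0,.08)[0],pose(0,.028,.091)[0]): cv2.drawMarker(im,tuple(int(v) for v in proj(c,P)[0].round()),(255,0,0),0,12)
cv2.imwrite('pics/w1m.png',im[:,:,::-1])
```

```text
4.6167 [0.63848673 0.04961009 0.21987961] 0.0003377480436281676 [-0.13577182 -0.68550016 -0.02971393] [0.6383418  0.05056934 0.22      ]
cap [[268.68506182 197.26634476]] tip point down on cap plane [[278.08541647 197.23666647]]
```

View pics/w1m.png

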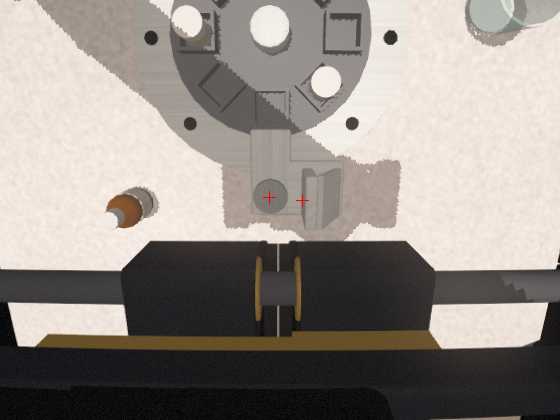

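The overlay of the cap and tab points agrees with the wrist view to about 1 mm (cap at (269,197), tab face near (303,200)). Next is the press.

Run:
```python
from h import *
def rep(m):
    s=env.state(); print(m,round(s['time'],2),s['tcp_pos'].round(4),s['force'].round(1))
env.movel(*pose(0,.008,.086)); rep('above')
for z in(.078,.072,.068,.0668):
    env.movel(*pose(0,.008,z),velocity=.03); rep(z)
env.hold(.3); rep('hold'); snap('scene','s2')
```

```text
above 5.66 [0.6391 0.051  0.0871] [ 0.3 -0.8 -0. ]
0.078 6.08 [0.6391 0.0505 0.0786] [1.7 0.  2.1]
0.072 6.42 [0.6391 0.0505 0.0723] [ 3.  -0.4  4.6]
0.068 6.71 [0.6391 0.0505 0.0685] [ 3.  -1.   5.6]
0.0668 6.96 [0.6391 0.0505 0.0675] [ 3.  -0.2  6.1]
hold 7.26 [0.6391 0.0505 0.0676] [ 2.  -1.3  5.8]
```

The plunger is about 12.4 mm in, and the spring force matches. Now I'll push the tab round the arc to about 0.4 rad.

Run:
```python
from h import *
def rep(m):
    s=env.state(); p=s['tcp_pos']; d=p[:2]-C; a=np.arctan2(d[1],d[0])-TH0
    print(m,round(s['time'],2),'ang',round(a,3),'r',round(np.hypot(*d),4),'z',p[2].round(4),s['force'].round(1))
rep('start')
for q in np.arange(0,.42,.07):
    env.movel(*pose(q,.013,.0665),velocity=.05); rep(round(q,2))
    if abs(env.state()['force'][:2]).max()>20: print('stop');break
c=snap('wrist','w3'); snap('top','t3'); cv2.imwrite('pics/w3.png',c['image'][:,:,::-1])
```

```text
start 7.31 ang 0.061 r 0.136 z 0.0676 [ 2.3 -1.1  6.1]
0.0 7.56 ang 0.103 r 0.136 z 0.0673 [ 1.5 -0.   5.4]
0.07 7.9 ang 0.176 r 0.1359 z 0.0673 [3.2 1.  5.5]
0.14 8.24 ang 0.247 r 0.1358 z 0.0673 [1.9 1.2 6.9]
0.21 8.58 ang 0.317 r 0.1358 z 0.0673 [2.4 1.6 5.4]
0.28 8.93 ang 0.388 r 0.1357 z 0.0673 [1.  1.5 5.9]
0.35 9.27 ang 0.458 r 0.1357 z 0.0673 [1.4 1.7 5.8]
```

View pics/w3.png

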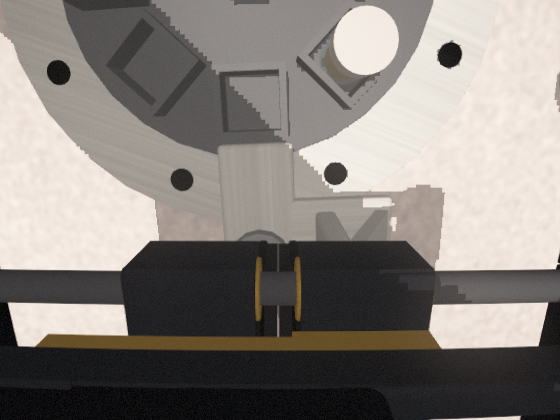

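The arm (columns 220–293) is now between the first hole (182,180) and the next one (335,174), moving with the tool. I'll go a little further, let the pin up to ride under the plate, then push the tab gently until it locks.

Run:
```python
from h import *
def rep(m):
    s=env.state(); p=s['tcp_pos']; d=p[:2]-C; a=np.arctan2(d[1],d[0])-TH0
    print(m,round(s['time'],2),'ang',round(a,3),'r',round(np.hypot(*d),4),'z',p[2].round(4),s['force'].round(1))
for q in(.42,.5): env.movel(*pose(q,.013,.0665),velocity=.05); rep(q)
env.hold(.2)
env.movel(*pose(.5,.012,.087),velocity=.05); rep('up')
for q in(.56,.62,.68,.72,.75,.77,.785,.795):
    h=env.movel(*pose(q,.013,.087),velocity=.03,threshold=8); rep((q,h))
    if h: break
c=snap('wrist','w4'); snap('top','t4')
```

```text
0.42 9.71 ang 0.529 r 0.1356 z 0.0673 [0.3 2.  6.9]
0.5 10.07 ang 0.609 r 0.1356 z 0.0673 [0.2 1.6 6.6]
up 10.83 ang 0.587 r 0.1353 z 0.087 [ 0.1 -0.6 -0.5]
(0.56, False) 11.29 ang 0.659 r 0.1356 z 0.0869 [-0.1 -0.4 -0.1]
(0.62, False) 11.72 ang 0.719 r 0.1355 z 0.0869 [-0.2 -0.9 -0.3]
(0.68, False) 12.14 ang 0.784 r 0.1355 z 0.087 [ 1.   0.3 -1. ]
(0.72, False) 12.47 ang 0.825 r 0.1357 z 0.0871 [-0.5  0.   0.3]
(0.75, False) 12.76 ang 0.853 r 0.1357 z 0.0871 [0.  0.4 0.1]
(0.77, False) 13.01 ang 0.871 r 0.1357 z 0.087 [-0.5 -0.2 -0.6]
(0.785, False) 13.26 ang 0.884 r 0.1356 z 0.087 [ 0.2 -0.4  1. ]
(0.795, False) 13.51 ang 0.892 r 0.1356 z 0.087 [-0.1 -0.3  0.7]
```

View pics/w4.png

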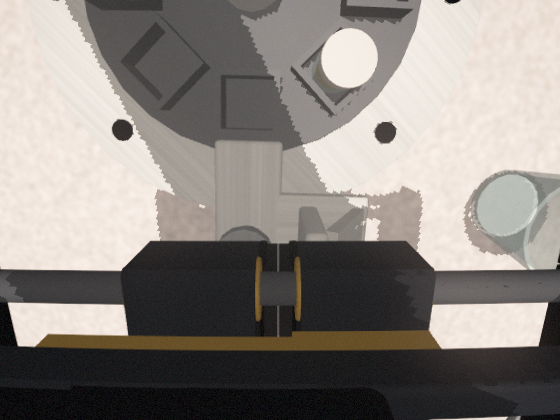

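The arm nearly covers the next hole (its centre column is 248, the midpoint between the neighbouring holes 253), but I've felt no lock force. I'll push on in small steps with a force stop.

Run:
```python
from h import *
def rep(m):
    s=env.state(); p=s['tcp_pos']; d=p[:2]-C; a=np.arctan2(d[1],d[0])-TH0
    print(m,round(s['time'],2),'ang',round(a,3),'z',p[2].round(4),s['force'].round(1))
for q in(.81,.825,.84,.855,.87):
    h=env.movel(*pose(q,.013,.087),velocity=.02,threshold=6); rep((q,h))
    if h: break
snap('wrist','w5');c=snap('scene','s5')
cv2.imwrite('pics/s5c.png',cv2.resize(c['image'][150:300,200:420],None,fx=3.5,fy=3.5,interpolation=cv2.INTER_CUBIC)[:,:,::-1])
```

```text
(0.81, False) 13.86 ang 0.907 z 0.087 [ 0.3 -0.6 -0.3]
(0.825, False) 14.11 ang 0.923 z 0.087 [-0.6 -0.2 -0.7]
(0.84, False) 14.36 ang 0.938 z 0.087 [-0.3 -0.2  0.9]
(0.855, False) 14.61 ang 0.943 z 0.087 [ 1.  -2.5  0.1]
(0.87, False) 14.86 ang 0.945 z 0.087 [ 3.7 -4.3 -0.2]
```

View pics/s5c.png

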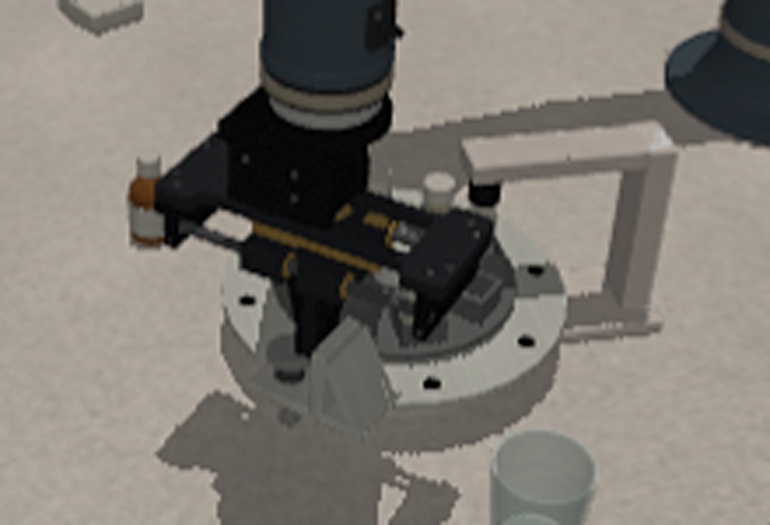

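At TCP angle 0.943 the motion stopped and the force rose to 5.7 N against the push, so it is locked. A vial stands under the reader. Next: back off, go up and away, and check.

Run:
```python
from h import *
env.movel(*pose(.82,.006,.088),velocity=.05)
p,r=pose(.82,.006,.25); env.movel(p,r)
c=snap('wrist','w6'); t=snap('top','t6'); s=env.state(); print(s['time'],s['tcp_pos'],s['force'])
im=c['image'].copy()
for z in(.08,.07): 
    P=pose(.785,0,z)[0]; cv2.drawMarker(im,tuple(int(v) for v in proj(c,P)[0].round()),(255,0,0) if z==.08 else (0,255,0),0,14); print(z,proj(c,P))
cv2.imwrite('pics/w6m.png',im[:,:,::-1])
```

```text
16.7167 [0.62941623 0.1558247  0.24880518] [1.09936034 0.57248344 0.38103334]
0.08 [[265.37637024 191.02448311]]
0.07 [[265.71193873 188.89279801]]
```

View pics/w6m.png

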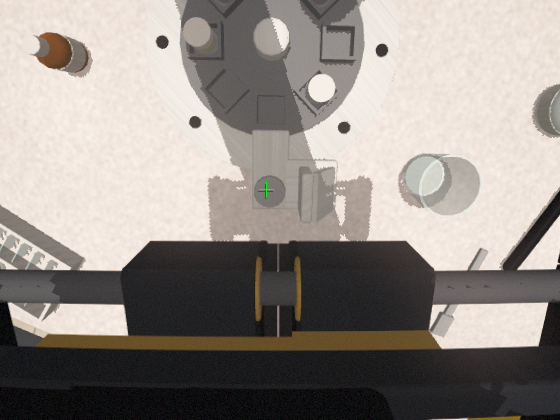

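The cap centre is at (269.5,191) against the predicted (265.4,191), about 0.03 rad further, which fits the pin's play. I'll retreat fully, then check the angle and cap height from clear views.

Run:
```python
from h import *
env.movej([1.24,.469,-.049,1.532,.024,1.141,-.082])
t=snap('top','t7'); s=snap('scene','s7'); print(env.state()['time'],env.state()['force'])
def big(c,x,y,w,h,f): return cv2.resize(c['image'][y:y+h,x:x+w],None,fx=f,fy=f,interpolation=cv2.INTER_CUBIC)
A=big(t,195,150,90,100,4); B=big(s,230,170,110,100,4)
for q,col in((.785,(255,0,0)),):
  for z,cc in((.08,(255,0,0)),(.07,(0,255,0))):
    P=pose(q,0,z)[0]; a=proj(t,P)[0]; b=proj(s,P)[0]; print(z,a,b)
    cv2.circle(B,tuple(((b-[230,170]+.5)*4).astype(int).tolist()),2,cc,-1)
    cv2.circle(A,tuple(((a-[195,150]+.5)*4).astype(int).tolist()),2,cc,-1)
cv2.imwrite('pics/f7.png',np.hstack([A,B])[:,:,::-1])
```

```text
19.9917 [ 0.2705747   0.2991968  -0.31299399]
0.08 [220.86448245 177.34975857] [281.62323059 249.48298406]
0.07 [221.38071778 177.94419396] [281.56206982 252.89581988]
```

View pics/f7.png

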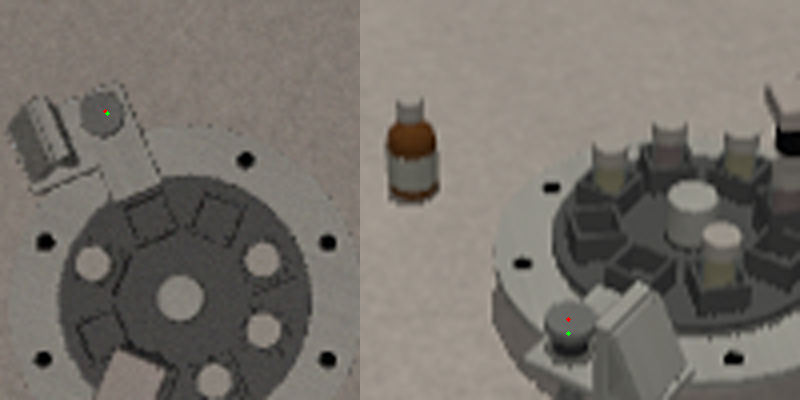

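The scene view puts the top face of the cap at the 80 mm marker, so the plunger is up. The top view puts the angle at about 0.81 rad, within tolerance. The vials stand upright and the robot is clear, so I'm handing in.

```bash
python3 -c "
from h import *
env.close_job()"
```

```text
the job is handed in; nothing more can be done
```

The carousel is turned one hole counter-clockwise and locked, with the next vial under the reader. I handed the job in at about 20 s of the 48 s; no verdict is reported.

**What I did:** I pressed the plunger about 12.4 mm in with shut fingertips and turned it with the tool to about 0.5 rad. There I let it up to ride under the plate, then pushed the tab until the pin locked. At the lock the tip stopped and the force rose to about 5.7 N. I then backed off, went up and returned to the start pose.

**Last checks:**
- **Plunger:** the cap top sits at its full 80 mm height in the scene view, so the plunger is up.
- **Angle:** the wrist and top views both put the carousel at about 0.81 rad. That is 0.02–0.03 beyond the nominal 0.785, so at or slightly past the pin's 0.02 rad play but within the 0.06 tolerance.
- **Vials and bystanders:** the vials look upright in their cups, and one is under the reader. I checked these by eye only and saw no bystander moved; I did not measure their positions.
- **Robot:** the tool force was near zero at the retreat pose.

**One thing that disagreed:** I expected the tip to be blocked by the locked tab at a TCP angle of about 0.88, but it was not until about 0.94. The fingertip is probably narrower than the 15 mm half-width I assumed.

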